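# Load, clamp and test relay modules in a test carrier

## Robot

A 6-joint arm with a two-finger parallel gripper is mounted at the origin on the work surface; the furniture and walls round the work are solid. World frame = base frame: x ahead of the robot, y to its left, z up, the work surface at z = 0. Lengths are in m, angles in rad, forces in N, time in s.
With the tool pointing down it reaches from about 0.25 to 0.775 m from the base axis. Payload 4 kg.
Tool frame: the origin (TCP) lies at the very end of the fingers, on their centre line; the grasp point (between the pads) lies 19 mm behind it; z points along the fingers, y is the line along which they close (so a half turn about z gives the same grasp; the last joint's range is limited). The gripper opens to 85 mm and grips with 20 to 120 N. Pads are 22 mm wide; open, the fingers measure 114 mm over their backs; the gripper's body (76 mm by 85 mm) begins 54 mm behind the grasp point. The pads swing forward as they close: fully open they stand 13 mm farther back than shut.
Start: joints at [1.206, 0.087, 1.371, -0, 1.684, -0.103], TCP at [0.142, 0.531, 0.231] pointing down, gripper open.
Joint ranges: [-3.1, 3.1], [-0.76, 2.03], [0.27, 2.55], [-1.08, 4.22], [0.17, 2.65], [-2.57, 2.57]. Speed limits (rad/s): [2.79, 2.79, 3.14, 3.14, 3.14, 3.14].

## Interface

Orientations are given as a rotation vector (axis times angle).
In Python, from plant import status, get_image, camera_model, manip gives the robot as it stands.
- The arm moves only by the shell command python3 -m pendant 'ROWS' [FORCE]. ROWS is JSON, a list of rows, each a list of 3 entries, a list of its own where there are three numbers: the shift along the tool's x, y, z in mm, then the turn about the tool's z in degrees, then the opening in per cent of the stroke, from 0 (shut) to 100 (fully open). In form: [[[dx, dy, dz], spin, gripper], ...]. A call has 1 to 5 rows; each row is the pose to reach, as a shift and turn from the pose commanded when the call began, along the tool's axes at that moment; what a row does not reach only later rows make up. A row lasts 1/8 s, in which the tool goes at most 62.5 mm and 10.7 degrees, less where a joint would pass 70% of its speed; a pose out of reach is approached as far as the arm can. A call with a gripper value outside its range is refused whole. The fingers move at their own pace and stop on an object; FORCE is the grip in N (left out, the last holds). Time passes only in rows, so rows that repeat a pose let the fingers close. It gives the time, the measured TCP pose, the force, the opening and the grip force at its end, in the units of the state.
- status.get_obs(): the state, without advancing time (a new reading comes with each control period).
- get_image(name): name is "scene" or "side" or "wrist"; returns the picture (420x560x3 uint8, red, green, blue); there is no depth.
- camera_model(name): a dict with "fovy" (degrees; the focal length in pixels is half the picture's height over the tangent of half this angle, whatever the lens; pixels are square), "cx", "cy" (the principal point, pixels), "k1" (the pictures are not rectified: a ray, as slopes to the right and down, at radius r is drawn at 1 + k1 r^2 times it, then the intrinsics apply), "R" (3x3) and "t" (3): a world point X has camera coordinates R X + t. Camera axes: x right, y down, z forward; pixel columns grow to the right and rows downward; lengths in m; the calibration is good to about 2 mm. A picture is of the moment at which its call begins: read the wrist's pose just before it. camera_model takes no time and is no camera call; for the wrist camera it gives the pose at the moment of the call.
- manip.finish_job(): hands the job in; it is judged then, once.
The state is a dict: "time": time; "qpos": joint angles; "joint_vel": joint speeds; "effort": joint torques, N m; "position": TCP position; "tool_rot": TCP orientation; "force": force on the tool from outside, world axes, zero at the start; "torque": the same for the moment, N m; "finger_gap": opening from 0.0 (shut) to 1.0 (fully open); "gripper_force": force on a finger pad.
Only numpy, scipy, OpenCV 4.12 (cv2) and the standard library are available. Lean on these libraries where they do the work, as an engineer would, in place of code of your own. Each camera call takes 0.05 s, during which the arm holds its last target. There are 200 camera calls.

## Task

Free the red clamp knob on the test carrier, draw its hold-down bar fully back, and put every relay module lying on the bench into a nest of its own, right way up with its orange plug towards the bar: far edge tilted in under the fixed blue lip, then lowered flat onto the seat. Slide the bar fully home, turn the knob firmly to lock it, and press the green test button fully down for about a second. Then free the knob and draw the bar fully back again, leaving the modules seated in their nests and the other things on the bench where they are.

Things in the scene. Friction and masses are not known exactly. Their poses are not given: they have to be found in the camera images.
- module_1: relay module, lying flat: grey slab 66 (x) x 36 (y) x 10 mm, about 60 g, with a low ribbed metal lid and an orange plug on top at its -x end (up to 2.5 mm above the slab, inside its outline, away from the edges). Origin on its centreline at the underside: slab spans x -28..+38, y -18..+18, z 0..10 mm. Grip across the 36 mm, at x = +5 mm. Two or three are present; absent ones read None
- module_2: second relay module, identical to module_1 (same size, origin and axes)
- module_3: third relay module, identical to module_1 (same size, origin and axes)
- nest_1 (a point): nest at the +y end of the carrier: middle of its pocket, on the seat, 20 mm above the bench. x points to the lip, z up. Pocket 70 (x) x 41 mm (y). A seated module has its origin at x -5, y 0, z 0 mm here, axes parallel. Near end: two stops at x -35..-40 mm, 7 mm high. Side guides up to 6 mm high, 4 mm thick, stand only beyond 23 mm from the middle in x
- nest_2 (a point): middle nest: same point, axes and shape as nest_1, 66 mm from it in the carrier's -y
- nest_3 (a point): nest at the -y end: same point, axes and shape as nest_1, 66 mm from nest_2 in the carrier's -y
- bar (a joint): slide of the grey hold-down bar (210 mm long in y, on the carrier's -x side), m: 0 = fully home at its stop, its steel toe then overlapping the pockets' near ends by 8 mm, 12 mm above the seat; 0.030 = fully drawn back (-x), pockets clear. Moved by its knob: drags about 2 N with the knob free, held fast by a brake with it locked
- knob (a joint): angle of the red clamp knob on the middle of the bar, rad: 0 = free (stop), wing along the carrier's x; it turns clockwise seen from above to 1.5 = locked (stop), wing roughly across. The brake bites from 0.4 on and is firm from 1.2. The knob stays where it is left; turning takes about 0.15 N m
- knob_grip (a point): middle of the knob's red wing, turning and travelling with it, 66 mm above the bench: wing 40 (its x) x 14 (its y) x 30 mm high, from 20 mm below to 10 mm above the point; below it a round hub 26 mm across and the bar's flat top, 28 mm below the point. Grip across the 14 mm from above. With the bar home it stands at x = -56 mm, y = 0 in the carrier's frame
- test_button (a joint): travel of the green test button, m: 0 = up, 0.005 = fully down (about 5 N), springs back
- test_button_top (a point): middle of the top face of the green test button (22 mm across, 31 mm above the bench, in a black housing), which is pressed straight down; on a tongue of the carrier at x = -82, y = -129 mm in its frame
- carrier: test carrier fixed to the bench, 154 (x, -103..+51) x 212 mm (y; 255 with the tongue), plate top 10 mm high: beside a nest's middle fingers may reach 10 mm below the seat. Origin on the bench under the middle nest; x points from bar to lip (to the robot's left). Blue rail on the +x side: wall at x = +35 mm, its lip overhangs the pockets from x = +24 mm, underside 15 and top 22 mm above the seat
- flux_jar: bystander: round jar with yellow lid, 52 mm across x 42 mm high, origin under its middle
- solder_spool: bystander: reel of solder with green flanges, 60 mm across x 46 mm high, origin under its middle
- tape_black: bystander: roll of black tape lying flat, 62 mm across x 17 mm high, origin under its middle
- bottle_1: bystander: white squeeze bottle with red nozzle, 54 mm across x 153 mm high, origin under its middle
Not all that is in view belongs to the job. What is shaped like the module_2 but turquoise is not meant. Leave any yellow look-alike of the module_3 alone.

How it is judged:
On the way, in this order (a step that is already met when the one before it is completed fails the run):
1. the clamp knob is freed (value of joint knob below 0.3 rad), for 0.1 s.
2. the bar is drawn fully back (within 4 mm) (value of joint bar above 0.026 m), for 0.2 s.
3. every module sits flat in a nest of its own, under the lip, plug towards the bar (((x of module_1 in the frame of nest_1 between -0.009 and -0.001 m and y of module_1 in the frame of nest_1 between -0.005 and 0.005 m and z of module_1 in the frame of nest_1 between -0.003 and 0.003 m and angle between the z axis of module_1 and the z axis of nest_1, either way round below 0.06 rad and angle between the x axis of module_1 and the x axis of nest_1, either way round below 0.12 rad) or (x of module_1 in the frame of nest_2 between -0.009 and -0.001 m and y of module_1 in the frame of nest_2 between -0.005 and 0.005 m and z of module_1 in the frame of nest_2 between -0.003 and 0.003 m and angle between the z axis of module_1 and the z axis of nest_2, either way round below 0.06 rad and angle between the x axis of module_1 and the x axis of nest_2, either way round below 0.12 rad) or (x of module_1 in the frame of nest_3 between -0.009 and -0.001 m and y of module_1 in the frame of nest_3 between -0.005 and 0.005 m and z of module_1 in the frame of nest_3 between -0.003 and 0.003 m and angle between the z axis of module_1 and the z axis of nest_3, either way round below 0.06 rad and angle between the x axis of module_1 and the x axis of nest_3, either way round below 0.12 rad)) and ((x of module_2 in the frame of nest_1 between -0.009 and -0.001 m and y of module_2 in the frame of nest_1 between -0.005 and 0.005 m and z of module_2 in the frame of nest_1 between -0.003 and 0.003 m and angle between the z axis of module_2 and the z axis of nest_1, either way round below 0.06 rad and angle between the x axis of module_2 and the x axis of nest_1, either way round below 0.12 rad) or (x of module_2 in the frame of nest_2 between -0.009 and -0.001 m and y of module_2 in the frame of nest_2 between -0.005 and 0.005 m and z of module_2 in the frame of nest_2 between -0.003 and 0.003 m and angle between the z axis of module_2 and the z axis of nest_2, either way round below 0.06 rad and angle between the x axis of module_2 and the x axis of nest_2, either way round below 0.12 rad) or (x of module_2 in the frame of nest_3 between -0.009 and -0.001 m and y of module_2 in the frame of nest_3 between -0.005 and 0.005 m and z of module_2 in the frame of nest_3 between -0.003 and 0.003 m and angle between the z axis of module_2 and the z axis of nest_3, either way round below 0.06 rad and angle between the x axis of module_2 and the x axis of nest_3, either way round below 0.12 rad)) and ((x of module_3 in the frame of nest_1 between -0.009 and -0.001 m and y of module_3 in the frame of nest_1 between -0.005 and 0.005 m and z of module_3 in the frame of nest_1 between -0.003 and 0.003 m and angle between the z axis of module_3 and the z axis of nest_1, either way round below 0.06 rad and angle between the x axis of module_3 and the x axis of nest_1, either way round below 0.12 rad) or (x of module_3 in the frame of nest_2 between -0.009 and -0.001 m and y of module_3 in the frame of nest_2 between -0.005 and 0.005 m and z of module_3 in the frame of nest_2 between -0.003 and 0.003 m and angle between the z axis of module_3 and the z axis of nest_2, either way round below 0.06 rad and angle between the x axis of module_3 and the x axis of nest_2, either way round below 0.12 rad) or (x of module_3 in the frame of nest_3 between -0.009 and -0.001 m and y of module_3 in the frame of nest_3 between -0.005 and 0.005 m and z of module_3 in the frame of nest_3 between -0.003 and 0.003 m and angle between the z axis of module_3 and the z axis of nest_3, either way round below 0.06 rad and angle between the x axis of module_3 and the x axis of nest_3, either way round below 0.12 rad))), for 0.3 s.
4. the bar is slid home over the modules with the knob still free (value of joint bar below 0.004 m and value of joint knob below 0.6 rad), for 0.1 s.
5. the knob is locked with the bar home and every module seated (all of step 3 and value of joint bar below 0.004 m and value of joint knob above 1.2 rad), for 0.2 s.
6. the test button is held fully down with the bar locked (value of joint test_button above 0.0035 m and value of joint knob above 1.15 rad and value of joint bar below 0.004 m), for 0.5 s.
7. the knob is freed again (value of joint knob below 0.3 rad), for 0.1 s.
8. the bar is drawn fully back again (within 4 mm) (value of joint bar above 0.026 m), for 0.2 s.
At the end, for the whole second after the job is handed in: Every module present rests flat (0.06 rad) in a nest of its own, plug end towards the bar, its origin within 4 mm along, 5 mm across and 3 mm in height of its seated place; the bar is drawn back to within 4 mm of its stop, the knob is free (below 0.3 rad), the test button up (all of step 3 and value of joint bar above 0.026 m and value of joint knob below 0.3 rad and value of joint test_button below 0.002 m and linear speed of each of module_1, module_2, module_3 below 0.02 m/s); the robot touches nothing.
It fails at once if a bystander (jar, spool, tape, bottle) is pushed more than 30 mm (distance of any of flux_jar, solder_spool, tape_black, bottle_1 from where it was at the start of the episode above 0.03 m).
Of module_1, module_2, module_3 only 2 to 3 are there at a start; the rules pass over those that are not, and their reading is None.
At some moment in a run one of module_1, module_2, module_3 may be knocked a few centimetres aside while the robot is not near it.
Once in a run the grip may slacken for a moment while it holds something.
It also fails if it takes over 208 s, if anything falls off the work surface, if the arm or the gripper's body presses on something with over 40 N, if the wrist force passes 120 N, or if a joint passes its speed limit or range.

## Working session

There is one attempt and no reset: what is moved stays moved. The work goes in short steps, Python scripts to look and compute and a shell command to move; the robot and the scene stay as the last step left them, time stands still between calls to the robot, and variables do not carry over. Pictures are saved under pics/ and viewed, at most 16 in all, crops included, and the job is handed in when it is done.

```bash
ls; mkdir -p pics; python3 - <<'E'
from plant import status,get_image,camera_model
import cv2
print(status.get_obs())
for n in ["scene","side"]:
    cv2.imwrite(f"pics/{n}0.png",cv2.cvtColor(get_image(n),cv2.COLOR_RGB2BGR))
    print(n,camera_model(n))
print(camera_model("wrist"))
E
```

```text
pics
{'time': 0.0, 'qpos': array([ 1.20590409e+00,  8.79923105e-02,  1.37229158e+00, -3.74687009e-05,
        1.68363105e+00, -1.03133997e-01]), 'joint_vel': array([-0.00105026,  0.00102959, -0.00086747, -0.00025864, -0.00096955,
        0.00132946]), 'effort': array([-1.34524045e-03, -3.51871490e+01, -3.13269639e+01, -3.22243905e-04,
        1.09885214e-02, -1.84079244e-05]), 'position': array([0.14217702, 0.53076934, 0.23009983]), 'tool_rot': array([-0.40993673, -3.11422349,  0.00356141]), 'force': array([-0.25840472,  0.15322558,  0.39801858]), 'torque': array([-0.03594327, -0.031802  , -0.00650757]), 'gripper_force': 0.0, 'finger_gap': 0.9987460466888075}
scene {'fovy': 55.65459680506968, 'cx': 278.61145957076775, 'cy': 203.65001596125833, 'k1': -0.05410636842464523, 'R': array([[ 0.56661467, -0.82397011,  0.00458966],
       [-0.63504254, -0.44023167, -0.63475747],
       [ 0.5250417 ,  0.35674827, -0.7726978 ]]), 't': array([-0.30053006,  0.33412874,  0.74632523])}
side {'fovy': 56.88398252975225, 'cx': 277.1525720737241, 'cy': 205.64932368847658, 'k1': 0.00981372729004388, 'R': array([[ 0.999755  , -0.01248803,  0.01827564],
       [ 0.00791737, -0.56927584, -0.82210847],
       [ 0.0206704 ,  0.82205174, -0.56903749]]), 't': array([-0.45992608,  0.02776445,  1.26079337])}
{'fovy': 68.19556751439788, 'cx': 280.0239967490426, 'cy': 205.25631314830866, 'k1': -0.06018851496044489, 'R': array([[ 0.25889996,  0.96590251, -0.00177235],
       [ 0.91798519, -0.24548463,  0.31151321],
       [ 0.30045631, -0.08227775, -0.95024017]]), 't': array([-0.54935553, -0.04000684,  0.38079296])}
```

View pics/scene0.png

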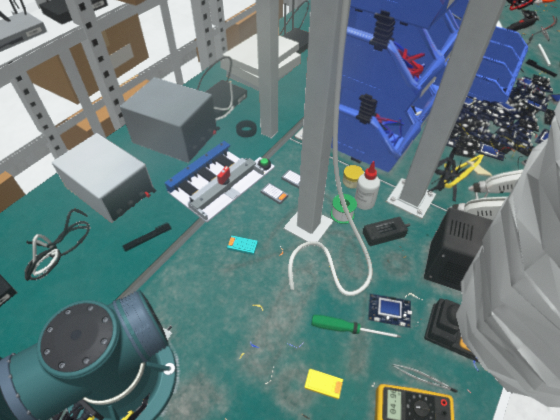

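View pics/side0.png

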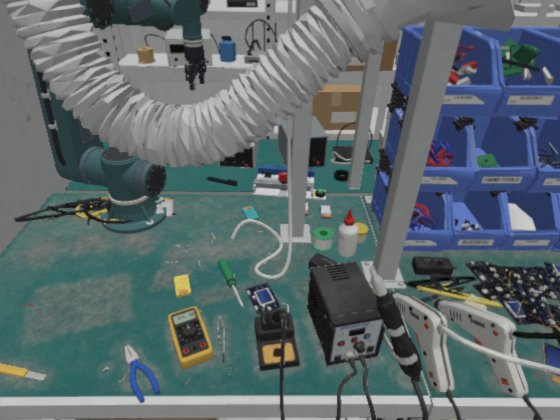

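The scene picture shows the carrier at about (220,182) with its red knob at (223,172) and green button at (265,162). Grey modules lie at (275,194) and (292,178). The look-alikes are turquoise at (242,244) and yellow at (323,383), and there is a post at (305,210). Next I'll crop in close.

```bash
cat > h.py <<'E'
import numpy as np, cv2
from plant import status,get_image,camera_model
from scipy.spatial.transform import Rotation as Ro
def K(m,h=420):
    f=h/2/np.tan(np.radians(m["fovy"])/2)
    return np.array([[f,0,m["cx"]],[0,f,m["cy"]],[0,0,1]]),np.array([m["k1"],0,0,0.])
def proj(m,X):
    k,d=K(m); R=np.array(m["R"]); t=np.array(m["t"])
    return cv2.projectPoints(np.atleast_2d(np.float64(X)),cv2.Rodrigues(R)[0],t,k,d)[0][:,0]
def unproj(m,uv,z):
    k,d=K(m); R=np.array(m["R"]); t=np.array(m["t"])
    n=cv2.undistortPoints(np.float64(uv).reshape(-1,1,2),k,d)[:,0]
    rays=np.c_[n,np.ones(len(n))]@R; c=-R.T@t
    s=(z-c[2])/rays[:,2]
    return c+rays*s[:,None]
def grab(name,fn,crop=None,sc=1):
    m=camera_model(name); im=cv2.cvtColor(get_image(name),cv2.COLOR_RGB2BGR)
    cv2.imwrite(fn.replace('.png','_raw.png'),im); np.save(fn.replace('.png','.npy'),m,allow_pickle=True)
    o=im
    if crop: x0,y0,x1,y1=crop; o=im[y0:y1,x0:x1]
    o=cv2.resize(o,None,fx=sc,fy=sc,interpolation=cv2.INTER_CUBIC); cv2.imwrite(fn,o)
    return m,im
def delta(X,yaw=None):
    """tool-frame shift (mm) from current measured TCP to world X"""
    o=status.get_obs(); R=Ro.from_rotvec(o["tool_rot"]).as_matrix()
    return (R.T@(np.array(X)-o["position"])*1000).round(1)
E
python3 - <<'E'
from h import *
m=camera_model("scene")
im=cv2.imread("pics/scene0.png")
cv2.imwrite("pics/c1.png",cv2.resize(im[120:240,155:355],None,fx=4,fy=4,interpolation=cv2.INTER_CUBIC))
for n,uv,z in [("knob",(223,172),.066),("button",(265,162),.031),("modA",(275,194),.01),("modB",(292,178),.01),("turq",(242,244),.01),("post",(309,222),0),("jar",(353,172),.042),("tape",(245,128),.017)]:
    print(n,unproj(m,uv,z).round(3))
print(Ro.from_rotvec(status.get_obs()["tool_rot"]).as_matrix().round(3))
E
```

```text
knob [[0.488 0.141 0.066]]
button [[0.606 0.097 0.031]]
modA [[0.542 0.019 0.01 ]]
modB [[0.615 0.014 0.01 ]]
turq [[ 0.371 -0.005  0.01 ]]
post [[ 0.522 -0.097  0.   ]]
jar [[ 0.698 -0.12   0.042]]
tape [[0.7   0.238 0.017]]
[[-0.966  0.259 -0.001]
 [ 0.259  0.966 -0.002]
 [ 0.    -0.002 -1.   ]]
```

View pics/c1.png

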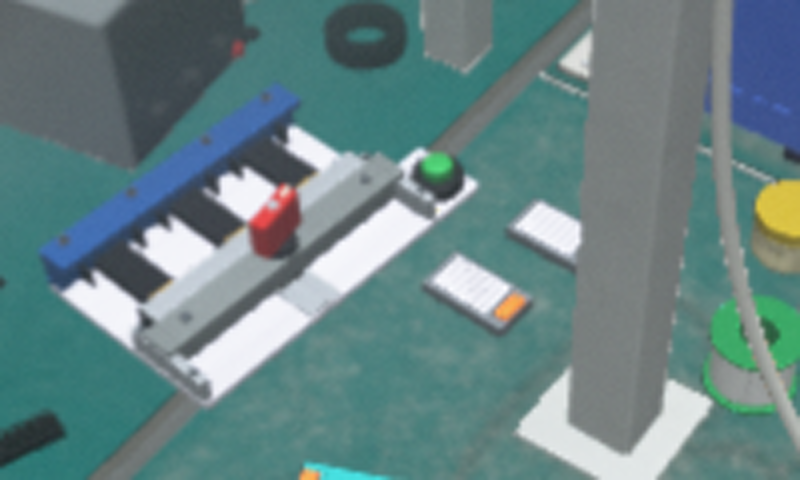

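```bash
python3 - <<'E'
from h import *
m=camera_model("scene")
print(unproj(m,[(297.5,226),(311,232.5),(320,222.5)],0.0).round(3))
print(unproj(m,[(88,215),(122,218),(170,155),(205,160)],0.0).round(3))
E
python3 -m pendant '[[[0,0,-60],0,100],[[-100,-80,-70],0,100],[[-150,-130,-70],0,100],[[-200,-170,-70],0,100],[[-250,-210,-70],0,100]]' 40
python3 -m pendant '[[[-60,-40,0],0,100],[[-120,-80,0],0,100],[[-180,-140,0],0,100],[[-184,-150,0],0,100],[[-184,-150,0],0,100]]'
python3 - <<'E'
from h import *
m,im=grab("wrist","pics/w1.png")
print(status.get_obs()["position"],status.get_obs()["tool_rot"],status.get_obs()["time"])
E
```

```text
[[ 0.495 -0.08   0.   ]
 [ 0.498 -0.118  0.   ]
 [ 0.536 -0.12   0.   ]]
[[0.221 0.374 0.   ]
 [0.265 0.295 0.   ]
 [0.499 0.356 0.   ]
 [0.541 0.26  0.   ]]
time: 0.72
position: [0.2856, 0.3246, 0.3002]
tool_rot: [0.409, 3.115, -0.0]
force: [1.7, -0.2, 0.4]
finger_gap: 1.001
gripper_force: 0.0
time: 1.35
position: [0.4249, 0.1309, 0.2995]
tool_rot: [-0.42, -3.112, 0.002]
force: [-0.5, -0.3, -0.4]
finger_gap: 1.003
gripper_force: 0.0
[0.42414476 0.13262829 0.29974199] [-4.15500222e-01 -3.11219382e+00 -7.53352699e-05] 1.4
```

View pics/w1.png

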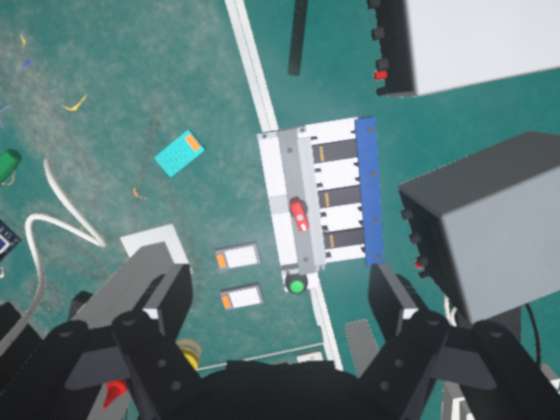

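```bash
cat >> h.py <<'E'
def seg(im,lo,hi,roi=None):
    hsv=cv2.cvtColor(im,cv2.COLOR_BGR2HSV); k=cv2.inRange(hsv,np.array(lo),np.array(hi))
    if roi: 
        z=np.zeros_like(k); x0,y0,x1,y1=roi; z[y0:y1,x0:x1]=k[y0:y1,x0:x1]; k=z
    n,l,s,c=cv2.connectedComponentsWithStats(k)
    return [(l==i) for i in sorted(range(1,n),key=lambda i:-s[i,4])]
def rect(m,mask,z):
    v,u=np.nonzero(mask); P=unproj(m,np.c_[u,v],z)[:,:2]
    r=cv2.minAreaRect((P*1000).astype(np.float32)); return r,P.mean(0)
E
python3 - <<'E'
from h import *
im=cv2.imread("pics/w1_raw.png"); m=np.load("pics/w1.npy",allow_pickle=True).item()
b=seg(im,(105,120,60),(125,255,255),(340,100,400,280))[0]; print("rail",rect(m,b,.042))
g=seg(im,(50,120,60),(75,255,255),(270,260,320,310))[0]; print("btn",rect(m,g,.031))
r=seg(im,(0,150,80),(8,255,255),(280,180,320,250))[0]; print("knob",rect(m,r,.076))
for roi in [(205,235,275,277),(205,277,275,315)]:
    o=seg(im,(5,120,100),(22,255,255),roi)[0]; w=seg(im,(0,0,150),(180,60,255),roi)[0]
    print("orange",rect(m,o,.0125)[1],"lid",rect(m,w,.0125))
cv2.imwrite("pics/w1c.png",cv2.resize(im[100:330,190:400],None,fx=2.6,fy=2.6,interpolation=cv2.INTER_CUBIC))
E
```

```text
rail (((494.27850341796875, 238.56504821777344), (25.220918655395508, 211.40945434570312), 83.57955169677734), array([0.48555193, 0.23935367]))
btn (((610.1341552734375, 106.05458068847656), (19.955791473388672, 19.581218719482422), 74.54740142822266), array([0.60965501, 0.10604273]))Traceback (most recent call last):
  File "<stdin>", line 5, in <module>
IndexError: list index out of range
```

```bash
cat >> h.py <<'E'
a=np.radians(83.6); CX=np.array([np.cos(a),np.sin(a)]); CY=np.array([-CX[1],CX[0]]); CO=np.array([.4905,.2016])
def car(x,y): return CO+x/1000*CX+y/1000*CY
E
python3 - <<'E'
from h import *
im=cv2.imread("pics/w1_raw.png"); m=np.load("pics/w1.npy",allow_pickle=True).item()
r=seg(im,(165,120,80),(180,255,255),(280,180,320,250)) or seg(im,(0,120,80),(12,255,255),(280,180,320,250)); print("knob",rect(m,r[0],.076),car(-56,0))
for roi in [(205,235,275,277),(205,277,275,315)]:
    o=seg(im,(5,120,100),(22,255,255),roi); w=seg(im,(0,0,150),(180,60,255),roi)
    print("orange",o and rect(m,o[0],.0125)[1],"lid",w and rect(m,w[0],.0125))
cv2.imwrite("pics/w1c.png",cv2.resize(im[100:330,190:400],None,fx=2.6,fy=2.6,interpolation=cv2.INTER_CUBIC))
E
```

```text
knob (((482.25592041015625, 140.0394287109375), (36.4483528137207, 12.736342430114746), 5.302823066711426), array([0.47838815, 0.13999726])) [0.48425774 0.145949  ]
orange [0.54492261 0.00213435] lid (((543.9148559570312, 41.98911666870117), (95.06456756591797, 61.378379821777344), 79.62297058105469), array([0.54467292, 0.04873711]))
orange [ 0.61830619 -0.01471076] lid (((619.36669921875, 12.578414916992188), (64.75605010986328, 36.13279724121094), 87.86911010742188), array([0.61894132, 0.01633102]))
```

View pics/w1c.png

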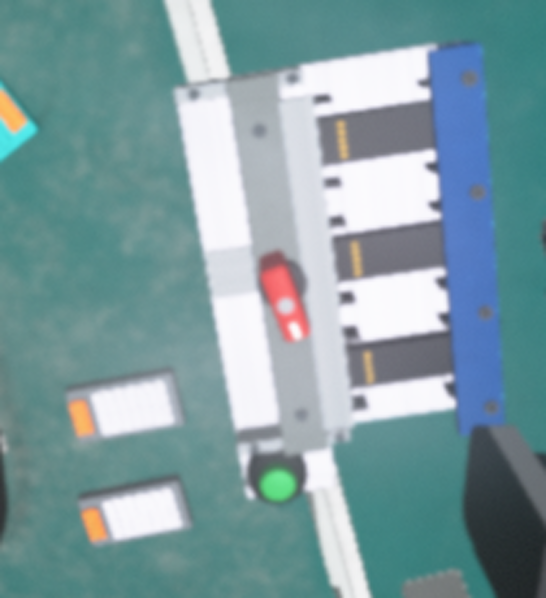

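The crop shows the locked red wing at about (285,295), the button at (278,485), three empty nests, and two grey modules whose orange plugs sit on the side away from the carrier. I see two modules so far and will check for a third later. I'm moving above the knob and turning to grip it.

```bash

python3 -m pendant '[[[-20,8,40],10.7,100],[[-40,16,80],21.4,100],[[-55,24,120],32,100],[[-55,24,150],42.5,100],[[-55,24,150],53,100]]' >/dev/null
python3 -m pendant '[[[0,0,0],10.7,100],[[0,0,0],21.4,100],[[0,0,0],32,100],[[0,0,0],42.5,100],[[0,0,0],53,100]]' >/dev/null
python3 -m pendant '[[[0,0,0],10.7,100],[[0,0,0],21.4,100],[[0,0,0],32,100],[[0,0,0],42.5,100],[[0,0,0],54,100]]'
python3 - <<'E'
from h import *
m,im=grab("wrist","pics/w2.png")
o=status.get_obs();print(o["position"],o["qpos"].round(2),o["time"])
r=seg(im,(165,120,80),(180,255,255)) or [0]; print("knob",rect(m,r[0],.076), proj(m,[[.484,.146,.076]]))
R=Ro.from_rotvec(o["tool_rot"]).as_matrix();print(np.degrees(np.arctan2(R[1,0],R[0,0])))
E
```

```text
time: 3.28
position: [0.4823, 0.1447, 0.1504]
tool_rot: [-3.137, -0.153, 0.001]
force: [-0.1, -0.3, 0.1]
finger_gap: 0.999
gripper_force: 0.0
[0.48235483 0.14466813 0.15036737] [0.18 0.01 1.61 0.   1.52 1.66] 3.325
knob (((485.6605529785156, 139.9361572265625), (38.6223258972168, 12.624629974365234), 5.573976993560791), array([0.48315808, 0.13994492])) [[279.15629155 213.49395794]]
5.354573351952323
```

View pics/w2.png

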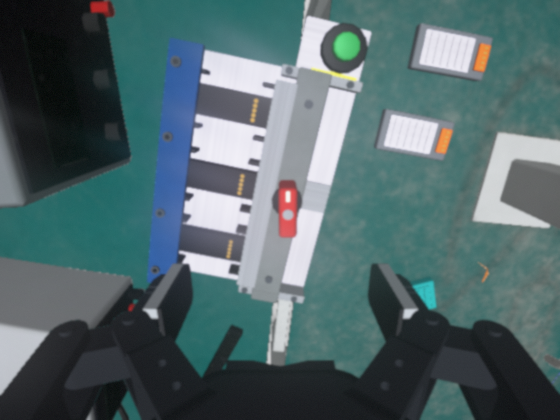

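The wrist view shows the wing at (287,209) lying along the tool's x, the button at (347,45), and two modules at (450,52) and (415,134). I'm gripping the knob now and freeing it.

```bash

python3 -m pendant '[[[2,5,50],0,100],[[2,5,80],0,60],[[2,5,100],0,45],[[2,5,100],0,30],[[2,5,100],0,0]]' 60 
python3 -m pendant '[[[0,0,0],0,0],[[0,0,0],0,0],[[0,0,0],0,0]]'
python3 -m pendant '[[[0,0,0],-10,0],[[0,0,0],-20,0],[[0,0,0],-30,0],[[0,0,0],-40,0],[[0,0,0],-40,0]]'
python3 -m pendant '[[[0,0,0],-10,0],[[0,0,0],-20,0],[[0,0,0],-30,0],[[0,0,0],-38,0],[[0,0,0],-39,0]]'
python3 - <<'E'
from h import *
o=status.get_obs();print(o["torque"],o["qpos"].round(2),o["time"])
R=Ro.from_rotvec(o["tool_rot"]).as_matrix();print(np.degrees(np.arctan2(R[1,0],R[0,0])))
E
```

```text
time: 3.95
position: [0.4859, 0.1394, 0.0515]
tool_rot: [-3.136, -0.161, -0.002]
force: [-3.0, 4.4, 3.1]
finger_gap: 0.152
gripper_force: 60.5
time: 4.32
position: [0.4859, 0.1394, 0.0515]
tool_rot: [-3.135, -0.159, -0.002]
force: [-1.8, 6.1, -0.2]
finger_gap: 0.151
gripper_force: 60.4
time: 4.95
position: [0.4856, 0.1401, 0.0515]
tool_rot: [-2.89, -1.222, -0.003]
force: [-4.0, 7.0, 0.4]
finger_gap: 0.148
gripper_force: 60.5
time: 5.58
position: [0.4848, 0.1385, 0.0514]
tool_rot: [-2.319, -2.116, 0.001]
force: [-5.3, 3.0, 3.9]
finger_gap: 0.151
gripper_force: 61.2
[ 0.43935355  0.79356901 -0.61818291] [0.16 0.1  1.73 0.   1.32 0.26] 5.575
84.75785970813916
```

```bash

python3 -m pendant '[[[-8,0,0],1,0],[[-16,0.2,0],1,0],[[-22,0.4,0],1,0],[[-26,0.5,0],1,0],[[-28,0.5,0],1,0]]'
python3 -m pendant '[[[-2,0,0],0,0],[[-4,0,0],0,0],[[-5,0,0],0,0],[[-5,0,0],0,0]]'
python3 - <<'E'
from h import *
o=status.get_obs();print((o["position"][:2]-CO)@CX,(o["position"][:2]-CO)@CY,o["torque"])
E
```

```text
time: 6.2
position: [0.4824, 0.1167, 0.0515]
tool_rot: [-2.33, -2.089, -0.013]
force: [-4.7, 22.2, 1.3]
finger_gap: 0.148
gripper_force: 60.5
time: 6.7
position: [0.4824, 0.1165, 0.0515]
tool_rot: [-2.325, -2.087, -0.025]
force: [-3.2, 32.6, -1.1]
finger_gap: 0.148
gripper_force: 60.1
-0.08551453040009753 -0.0013978332915031877 [ 5.05920938  0.46923354 -0.15579478]
```

```bash
sed -i 's/^a=np.radians.*/a=np.radians(83.6); CX=np.array([np.cos(a),np.sin(a)]); CY=np.array([-CX[1],CX[0]]); CO=np.array([.4917,.2018])/' h.py
python3 -m pendant '[[[4,0,0],0,0],[[4,0,0],0,60],[[4,0,0],0,60],[[4,0,-40],0,60],[[4,0,-90],0,100]]'
python3 -m pendant '[[[0,20,-40],0,100],[[-20,60,-60],0,100],[[-50,94,-60],0,100],[[-50,94,-60],0,100],[[-50,94,-60],0,100]]'
python3 - <<'E'
from h import *
m,im=grab("wrist","pics/w3.png")
o=status.get_obs();print(o["position"],o["qpos"].round(2),o["time"])
R=Ro.from_rotvec(o["tool_rot"]).as_matrix();print(np.degrees(np.arctan2(R[1,0],R[0,0])))
E
```

```text
time: 7.32
position: [0.483, 0.1078, 0.1404]
tool_rot: [-2.34, -2.095, 0.005]
force: [0.3, 0.4, 0.3]
finger_gap: 0.794
gripper_force: 0.0
time: 7.95
position: [0.5713, 0.0485, 0.2002]
tool_rot: [-2.34, -2.095, 0.001]
force: [-0.3, -0.3, 1.1]
finger_gap: 1.0
gripper_force: 0.0
[0.57101939 0.04906569 0.20030468] [-0.01  0.15  1.37  0.    1.63  0.1 ] 8.0
83.7340061480611
```

View pics/w3.png

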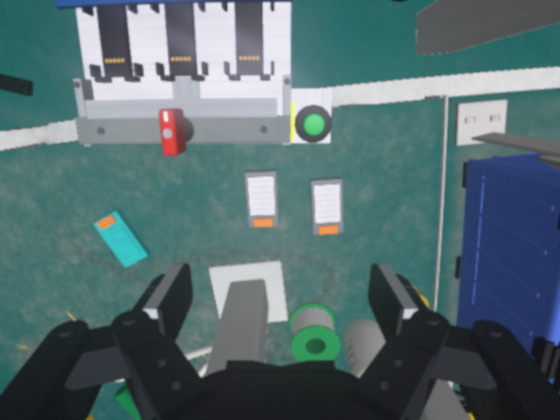

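```bash
cat >> h.py <<'E'
def module(m,im,roi,z=.010):
    """origin xy, x-axis angle (deg) of grey module in roi"""
    hsv=cv2.cvtColor(im,cv2.COLOR_BGR2HSV); 
    k=((hsv[...,1]<75)|((hsv[...,0]<22)&(hsv[...,1]>100))).astype(np.uint8)
    z0=np.zeros_like(k); x0,y0,x1,y1=roi; z0[y0:y1,x0:x1]=k[y0:y1,x0:x1]
    n,l,s,c=cv2.connectedComponentsWithStats(z0); i=1+np.argmax(s[1:,4])
    r,_=rect(m,l==i,z)
    oc=rect(m,seg(im,(5,120,100),(22,255,255),roi)[0],.0125)[1]*1000
    (cx,cy),(w,h),A=r; A=A if w>h else A+90
    d=np.array([np.cos(np.radians(A)),np.sin(np.radians(A))])
    if (np.array([cx,cy])-oc)@d<0: d=-d
    return np.array([cx,cy])-5*d, np.degrees(np.arctan2(d[1],d[0])), (w,h)
E
python3 - <<'E'
from h import *
im=cv2.imread("pics/w3_raw.png"); m=np.load("pics/w3.npy",allow_pickle=True).item()
print(module(m,im,(236,160,290,240)));print(module(m,im,(300,170,355,245)))
g=seg(im,(50,120,60),(75,255,255),(290,95,340,150))[0]; print("btn",rect(m,g,.031)[0],car(-82,-129))
r=seg(im,(165,120,80),(180,255,255),(150,95,195,160)); print("knob",rect(m,r[0],.076)[0],car(-86,0))
E
```

```text
(array([546.87054901,  21.93016126]), np.float64(83.74890899658203), (93.21529388427734, 62.27189636230469))
(array([614.08901222,   4.19573236]), np.float64(84.83792114257812), (85.3962173461914, 50.59852981567383))
btn ((610.0213623046875, 105.74626922607422), (18.21278190612793, 18.77771759033203), 83.8914566040039) [0.61075561 0.10593154]
knob ((489.88311767578125, 117.36499786376953), (6.365643501281738, 33.41398239135742), 6.828078746795654) [0.48211367 0.11633596]
```

```bash
python3 - <<'E'
from h import *
im=cv2.imread("pics/w3_raw.png")
hsv=cv2.cvtColor(im,cv2.COLOR_BGR2HSV)
for y in (200,): print([tuple(int(c) for c in hsv[y,x]) for x in range(236,290,3)])
print([tuple(int(c) for c in hsv[y,262]) for y in range(160,240,4)])
E
```

```text
[(89, 92, 122), (89, 86, 121), (88, 85, 123), (91, 61, 121), (111, 19, 174), (124, 8, 241), (124, 8, 241), (123, 9, 242), (123, 10, 241), (123, 10, 241), (124, 9, 240), (124, 9, 240), (124, 8, 241), (110, 21, 181), (91, 50, 122), (88, 78, 121), (89, 82, 122), (89, 75, 125)]
[(89, 79, 123), (88, 76, 124), (88, 70, 123), (106, 26, 146), (114, 19, 199), (123, 10, 239), (123, 10, 240), (120, 9, 238), (123, 11, 237), (123, 10, 238), (124, 9, 240), (123, 10, 235), (123, 10, 236), (124, 9, 239), (111, 16, 156), (12, 162, 239), (14, 151, 233), (84, 43, 120), (88, 70, 121), (89, 64, 123)]
```

Using saturation < 48.

```bash
sed -i 's/hsv\[...,1\]<75/hsv[...,1]<52/' h.py; python3 - <<'E'
from h import *
im=cv2.imread("pics/w3_raw.png"); m=np.load("pics/w3.npy",allow_pickle=True).item()
for roi in [(236,160,290,240),(300,170,355,245)]:
    p,A,s=module(m,im,roi); print(p,A,s)
    g=p/1000+.007*np.array([np.cos(np.radians(A)),np.sin(np.radians(A))]); print("grip",g.round(4),delta([*g,.1]))
E
```

```text
[551.69173134  22.08840289] 85.88695526123047 (73.20021057128906, 46.10499572753906)
grip [0.5522 0.0291] [-21.9 -16.5 100.3]
[619.64020534   6.47510887] 87.36587524414062 (68.83808898925781, 36.87752914428711)
grip [0.62   0.0135] [-30.   52.6 100.3]
```

```bash
cat >> h.py <<'E'
def lid(m,im,roi):
    w=seg(im,(0,0,165),(180,40,255),roi)[0]; (c,s,A),_=rect(m,w,.0125)
    oc=rect(m,seg(im,(5,120,100),(22,255,255),roi)[0],.0125)[1]*1000
    A=A if s[0]>s[1] else A+90; d=np.array([np.cos(np.radians(A)),np.sin(np.radians(A))])
    if (np.array(c)-oc)@d<0: d=-d
    return np.array(c), np.degrees(np.arctan2(d[1],d[0])), s, (oc-c)@d
E
python3 - <<'E'
from h import *
im=cv2.imread("pics/w3_raw.png"); m=np.load("pics/w3.npy",allow_pickle=True).item()
for roi in [(236,160,290,240),(300,170,355,245)]: print(lid(m,im,roi))
E
```

```text
(array([547.98400879,  34.78338242]), np.float64(86.3756103515625), (48.89004898071289, 31.23217010498047), np.float64(-32.71801744066459))
(array([620.17193604,  17.84580803]), np.float64(88.18527221679688), (48.77189636230469, 31.050840377807617), np.float64(-32.673019857313946))
```

```bash

python3 -m pendant '[[[-19.7,-21.2,60],-2.7,55],[[-19.7,-21.2,120],-2.7,55],[[-19.7,-21.2,165],-2.7,55],[[-19.7,-21.2,190],-2.7,55],[[-19.7,-21.2,199],-2.7,55]]' 40
python3 -m pendant '[[[0,0,0],0,0],[[0,0,0],0,0],[[0,0,0],0,0],[[0,0,0],0,0]]'
python3 -m pendant '[[[0,0,-15],0,0],[[0,0,-40],0,0],[[0,0,-80],0,0],[[0,0,-80],0,0]]'
python3 - <<'E'
from h import *
m,im=grab("wrist","pics/w4.png",(100,60,460,330),2)
E
```

```text
time: 8.62
position: [0.5462, 0.0327, -0.0004]
tool_rot: [-2.286, -2.151, 0.004]
force: [0.3, -0.3, -0.2]
finger_gap: 0.547
gripper_force: 0.0
time: 9.12
position: [0.5489, 0.0318, 0.0023]
tool_rot: [2.288, 2.151, 0.002]
force: [-0.0, -0.5, -0.8]
finger_gap: 0.406
gripper_force: 44.3
time: 9.62
position: [0.5518, 0.0317, 0.087]
tool_rot: [2.284, 2.147, 0.012]
force: [-0.2, -0.7, -0.2]
finger_gap: 0.403
gripper_force: 44.4
```

View pics/w4.png

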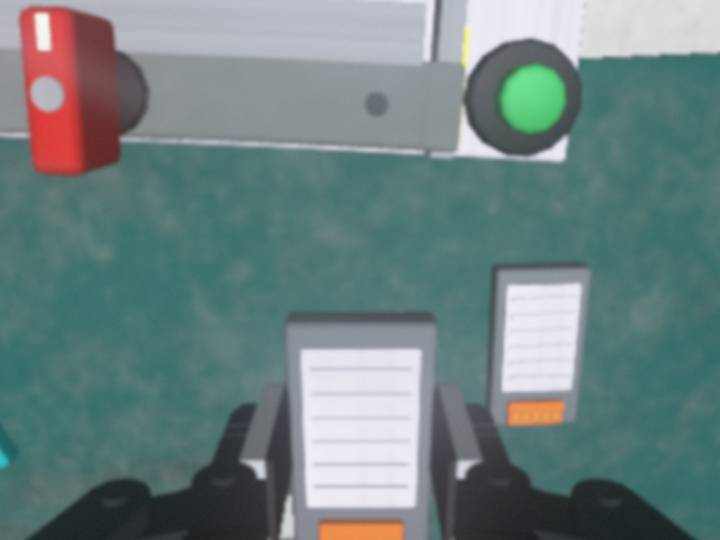

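```bash
python3 - <<'E'
from h import *
m=np.load("pics/w4.npy",allow_pickle=True).item(); o=status.get_obs(); p=o["position"]; print(p)
R=Ro.from_rotvec(o["tool_rot"]).as_matrix()
P=unproj(m,[(244.5,221),(318,221),(250.5,233.5),(310.5,233.5),(253,314),(308,314)],p[2]+.0077); print(((P-p)@R*1000).round(1))
print(np.degrees(np.arctan2(R[1,0],R[0,0])))
for n in (-66,0,66): print(n,[ (car(x-25+33,n)).round(4).tolist() for x in (0,)])
t=car(-10,0); print("wp far=20 for nest2",t)
E
```

```text
[0.55014738 0.03178674 0.08450131]
[[ 27.3 -15.7  -7.8]
 [ 27.2  19.3  -7.6]
 [ 20.9 -13.   -7.8]
 [ 20.7  15.9  -7.6]
 [-25.8 -13.2  -7.8]
 [-26.   16.2  -7.6]]
86.45372020315703
-66 [[0.5582, 0.2024]]
0 [[0.4926, 0.2098]]
66 [[0.427, 0.2171]]
wp far=20 for nest2 [0.49058531 0.19186232]
```

```bash

python3 -m pendant '[[[0,0,-40],0,0],[[30,-15,-40],1,0],[[65,-30,-40],2,0],[[100,-45,-40],2.8,0],[[130,-58,-40],2.8,0]]'
python3 - <<'E'
from h import *
t=car(-9,0); print(delta([*t,.045]))
o=status.get_obs();R=Ro.from_rotvec(o["tool_rot"]).as_matrix();print(o["position"],np.degrees(np.arctan2(R[1,0],R[0,0])))
E
```

```text
time: 10.3
position: [0.497, 0.1662, 0.1201]
tool_rot: [-2.34, -2.094, 0.003]
force: [0.6, -0.2, -0.6]
finger_gap: 0.404
gripper_force: 44.4
[25.8 -9.  75.1]
[0.49703992 0.16620645 0.12008944] 83.6681998814544
```

```bash

python3 -m pendant '[[[13,-5,0],0,0],[[26,-9,20],0,0],[[26,-9,50],0,0],[[26,-9,70],0,0],[[26,-9,75],0,0]]'
python3 - <<'E'
from h import *
m,im=grab("wrist","pics/w5.png",(150,100,410,330),2.5)
t=car(-9,0); print(delta([*t,.0285]))
E
```

```text
time: 10.92
position: [0.4911, 0.191, 0.0441]
tool_rot: [-2.34, -2.093, 0.007]
force: [0.3, -0.0, -0.3]
finger_gap: 0.404
gripper_force: 44.4
[ 1.5 -1.  16.1]
```

View pics/w5.png

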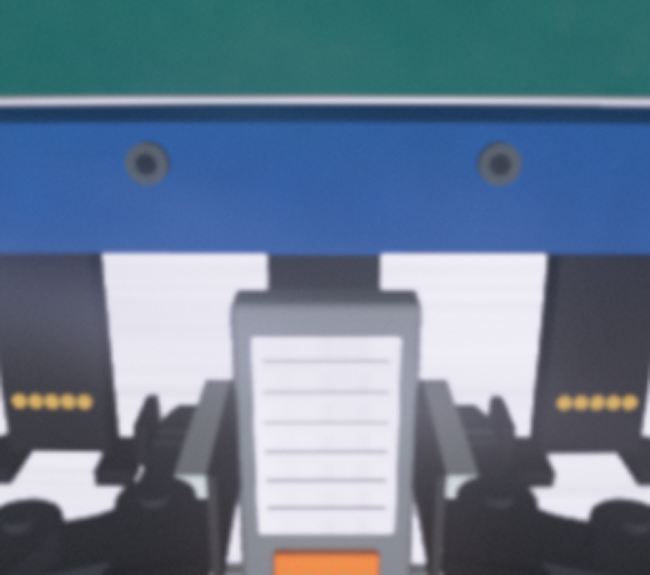

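```bash

python3 -m pendant '[[[0.5,-0.7,8],0,0],[[0.5,-0.7,13],0,0],[[0.5,-0.7,16],0,0],[[0.5,-0.7,18],0,0],[[0.5,-0.7,19],0,0]]'
python3 -m pendant '[[[0,0,0.5],0,0],[[0,0,0.5],0,0]]'
```

```text
time: 11.6
position: [0.4919, 0.1927, 0.0278]
tool_rot: [2.341, 2.095, 0.001]
force: [-0.7, 0.2, 2.6]
finger_gap: 0.404
gripper_force: 44.7
time: 11.85
position: [0.4919, 0.1927, 0.0276]
tool_rot: [2.341, 2.095, 0.001]
force: [-1.8, 0.3, 3.7]
finger_gap: 0.405
gripper_force: 44.8
```

```bash

python3 -m pendant '[[[0,0,1],0,0],[[0,0,2],0,0],[[0,0,2.5],0,0],[[0,0,2.5],0,0]]'
python3 - <<'E'
from h import *
m,im=grab("wrist","pics/w6.png",(150,100,410,330),2.5)
o=status.get_obs();print((o["position"][:2]-CO)@CX,o["position"])
E
```

```text
time: 12.35
position: [0.492, 0.1929, 0.0269]
tool_rot: [2.341, 2.095, 0.001]
force: [-5.3, -1.5, 13.4]
finger_gap: 0.403
gripper_force: 45.8
-0.00884262898293556 [0.49203722 0.19286409 0.02687678]
```

View pics/w6.png

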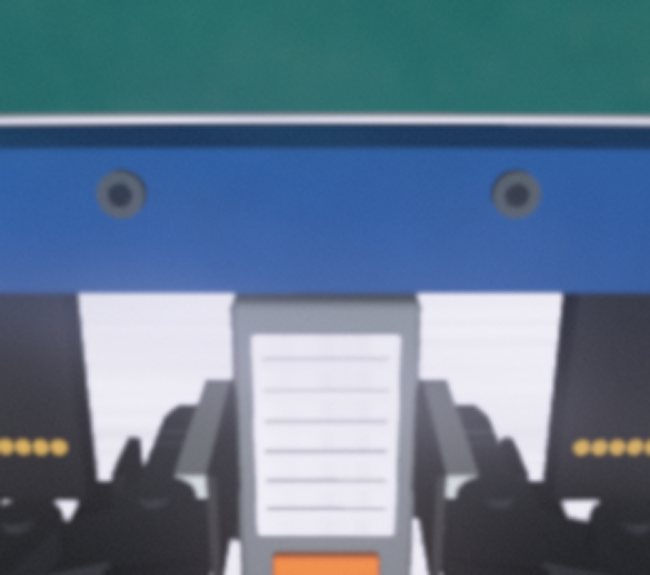

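```bash

python3 -m pendant '[[[0,0,0],0,0],[[0,0,0],0,0],[[0,0,1],0,0],[[0,0,2],0,0],[[0,0,2],0,0]]' 22
python3 - <<'E'
from h import *
o=status.get_obs();print((o["position"][:2]-CO)@CX*1000,(o["position"][:2]-CO)@CY*1000,o["position"],o["torque"])
E
```

```text
time: 13.02
position: [0.4926, 0.1934, 0.0253]
tool_rot: [2.34, 2.095, 0.004]
force: [-5.4, 1.0, 13.9]
finger_gap: 0.411
gripper_force: 46.6
-8.281849292518572 -1.8414857477305187 [0.49260684 0.1933645  0.02534504] [-0.32816241  0.93253277 -0.04930862]
```

```bash

python3 -m pendant '[[[3,-0.5,0],0,0],[[6,-1,0],0,0],[[9,-1,0],0,0],[[12,-1,0],0,0],[[13,-1,0],0,0]]'
python3 - <<'E'
from h import *
m,im=grab("wrist","pics/w7.png",(150,100,410,330),2.5)
o=status.get_obs();print((o["position"][:2]-CO)@CX*1000,(o["position"][:2]-CO)@CY*1000,o["position"],o["torque"])
E
```

```text
time: 13.65
position: [0.4942, 0.204, 0.0244]
tool_rot: [2.336, 2.092, 0.002]
force: [-1.0, -5.0, 8.0]
finger_gap: 0.405
gripper_force: 45.9
3.113805644124227 -2.161194034495227 [0.49419482 0.20465349 0.02418544] [-0.02295756 -0.04927789 -0.00266879]
```

View pics/w7.png

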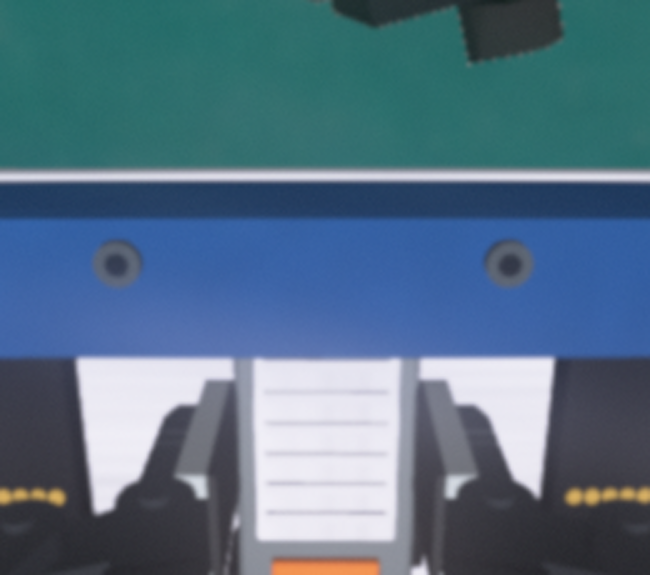

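```bash

python3 -m pendant '[[[1,-1,0],0,0],[[2.5,-2,0],0,0],[[4,-2,0],0,0],[[4,-2,0],0,0]]'
python3 - <<'E'
from h import *
o=status.get_obs();print((o["position"][:2]-CO)@CX*1000,(o["position"][:2]-CO)@CY*1000,o["position"])
E
```

```text
time: 14.2
position: [0.4901, 0.2087, 0.0219]
tool_rot: [2.34, 2.095, -0.005]
force: [-0.9, -5.1, 0.0]
finger_gap: 0.406
gripper_force: 45.1
6.714151521580571 2.341103863814219 [0.49012191 0.20873327 0.02189446]
```

```bash

python3 -m pendant '[[[-1,1,0],0,0],[[-2,2,0],0,0],[[-2,2,0],0,52],[[-2,2,0],0,52],[[-2,2,0],0,52]]'
python3 - <<'E'
from h import *
o=status.get_obs();print((o["position"][:2]-CO)@CX*1000,(o["position"][:2]-CO)@CY*1000,o["position"])
E
python3 -m pendant '[[[0,0,-30],0,52],[[0,0,-70],0,55],[[0,0,-120],0,55],[[-60,0,-160],0,55],[[-80,0,-180],0,55]]'
python3 - <<'E'
from h import *
m,im=grab("wrist","pics/w8.png")
E
```

```text
time: 14.82
position: [0.4927, 0.2079, 0.0227]
tool_rot: [2.341, 2.095, 0.001]
force: [1.0, 0.0, 0.6]
finger_gap: 0.52
gripper_force: 0.0
6.19572254430308 -0.30802056506370384 [0.49269673 0.20792278 0.02268747]
time: 15.45
position: [0.484, 0.127, 0.2049]
tool_rot: [2.34, 2.094, 0.004]
force: [0.3, -0.3, 0.3]
finger_gap: 0.549
gripper_force: 0.0
```

View pics/w8.png

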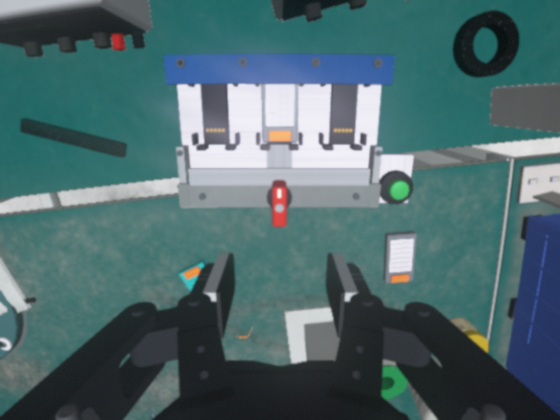

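Module A sits in the middle nest at (280,115), plug towards the bar. Module B is still at (400,258). I'm measuring both.

```bash
python3 - <<'E'
from h import *
im=cv2.imread("pics/w8_raw.png"); m=np.load("pics/w8.npy",allow_pickle=True).item()
o=seg(im,(5,120,100),(22,255,255),(262,122,298,150))[0]; r,c=rect(m,o,.0325); d=(c-CO)*1000
print("A plug in nest",d@CX,d@CY, r[1:], "expected x about",-5-21.7)
roi=(380,225,422,292); c,A,s,oc=lid(m,im,roi); print(c,A,s,oc); print(module(m,im,roi))
dd=np.array([np.cos(np.radians(A)),np.sin(np.radians(A))]); g=(c-3*dd)/1000; print(g,delta([*g,.001]))
ob=status.get_obs();R=Ro.from_rotvec(ob["tool_rot"]).as_matrix();print(np.degrees(np.arctan2(R[1,0],R[0,0])))
E
```

```text
A plug in nest -25.303146322323908 -0.22692626498771842 ((7.8968682289123535, 19.057355880737305), 83.62435150146484) expected x about -26.7
[619.78540039  17.33702087] 87.89166259765625 (47.00529479980469, 30.74309730529785) -32.11115564940085
(array([618.8307273 ,   6.84225176]), np.float64(87.41454315185548), (70.6219253540039, 38.225318908691406))
[0.61967503 0.01433905] [-94.  144.1 209. ]
83.4886856427274
```

```bash

python3 -m pendant '[[[-35,50,30],-2,55],[[-70,100,60],-4.4,55],[[-96,143,100],-4.4,55],[[-96,144,130],-4.4,55],[[-96,144,130],-4.4,55]]' 
python3 - <<'E'
from h import *
print(delta([.6196,.0123,.001]))
E
```

```text
time: 16.12
position: [0.6135, 0.0166, 0.0675]
tool_rot: [-2.255, -2.177, 0.01]
force: [0.6, -0.6, 1.0]
finger_gap: 0.553
gripper_force: 0.0
[-4.1  6.9 66.4]
```

```bash

python3 -m pendant '[[[0,0,0],0,55],[[0,0,0],0,55]]' >/dev/null
python3 - <<'E'
from h import *
print(delta([.6196,.0123,.001]),status.get_obs()["position"])
E
```

```text
[-5.2  2.2 74.4] [0.61719994 0.01761049 0.0753798 ]
```

```bash

python3 -m pendant '[[[-5,2,40],0,55],[[-5,2,65],0,55],[[-5,2,74],0,55],[[-5,2,74],0,55],[[-5,2,74],0,0]]' 40
python3 -m pendant '[[[0,0,0],0,0],[[0,0,0],0,0],[[0,0,0],0,0],[[0,0,0],0,0]]'
python3 -m pendant '[[[0,0,-30],0,0],[[0,0,-80],0,0],[[0,0,-120],0,0],[[0,0,-120],0,0]]'
python3 - <<'E'
from h import *
m,im=grab("wrist","pics/w9.png")
p=status.get_obs()["position"]; print(p)
R=Ro.from_rotvec(status.get_obs()["tool_rot"]).as_matrix()
o=seg(im,(5,120,100),(22,255,255),(230,200,330,419)); 
for q in o[:2]:
    v,u=np.nonzero(q); print(len(u),u.mean(),v.mean(),((rect(m,q,p[2]+.0102)[1]-p[:2])@R[:2,:2]*1000))
print(np.degrees(np.arctan2(R[1,0],R[0,0])),delta([*car(-10,-66),.12]))
E
```

```text
time: 17.0
position: [0.6196, 0.0119, 0.0011]
tool_rot: [2.256, 2.182, 0.005]
force: [0.3, -0.9, 0.4]
finger_gap: 0.406
gripper_force: 40.9
time: 17.5
position: [0.6196, 0.0118, 0.0008]
tool_rot: [2.257, 2.182, 0.005]
force: [-0.3, -0.3, 6.4]
finger_gap: 0.407
gripper_force: 41.6
time: 18.0
position: [0.6207, 0.0115, 0.1236]
tool_rot: [2.254, 2.178, 0.01]
force: [1.0, -0.4, 0.5]
finger_gap: 0.402
gripper_force: 40.9
[0.61899756 0.01162925 0.12045009]
704 280.32528409090907 322.9744318181818 [-30.33196108   1.36272927]
88.0552784769457 [ 1.706e+02 -6.870e+01  1.000e-01]
```

```bash

python3 -m pendant '[[[35,-14,0],1,0],[[75,-30,0],2,0],[[115,-46,0],3.5,0],[[150,-60,0],4.4,0],[[170,-69,0],4.4,0]]'
python3 -m pendant '[[[0,0,25],0,0],[[0,0,50],0,0],[[0,0,65],0,0],[[0,0,70],0,0],[[0,0,70],0,0]]'
python3 - <<'E'
from h import *
m,im=grab("wrist","pics/w10.png",(150,100,410,330),2.5)
o=status.get_obs();R=Ro.from_rotvec(o["tool_rot"]).as_matrix()
print(o["position"],np.degrees(np.arctan2(R[1,0],R[0,0])),delta([*car(-10.5,-66),.03]))
E
```

```text
time: 18.68
position: [0.5528, 0.1852, 0.116]
tool_rot: [-2.337, -2.096, 0.006]
force: [0.1, -0.1, -0.6]
finger_gap: 0.408
gripper_force: 40.9
time: 19.3
position: [0.555, 0.1838, 0.0485]
tool_rot: [-2.341, -2.095, 0.0]
force: [0.3, 0.1, -0.4]
finger_gap: 0.408
gripper_force: 40.9
[0.55537665 0.18389037 0.04914795] 83.64135083070963 [ 0.2  0.7 19.1]
```

View pics/w10.png

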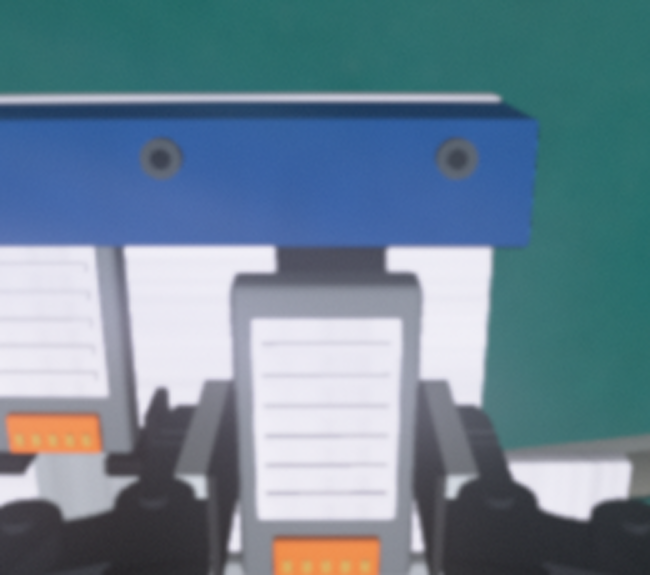

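```bash

python3 -m pendant '[[[-1,0.8,10],0,0],[[-1,0.8,17],0,0],[[-1,0.8,20],0,0],[[-1,0.8,23],0,0],[[-1,0.8,25],0,0]]'
python3 -m pendant '[[[0,0,2],0,0],[[0,0,3],0,0],[[0,0,3],0,0],[[0,0,3],0,0]]'
python3 - <<'E'
from h import *
o=status.get_obs();print((o["position"][:2]-CO)@CX*1000,(o["position"][:2]-CO)@CY*1000+66,o["position"])
E
```

```text
time: 19.98
position: [0.5554, 0.1832, 0.0263]
tool_rot: [-2.341, -2.095, -0.0]
force: [-6.7, -1.3, 15.0]
finger_gap: 0.406
gripper_force: 42.8
time: 20.48
position: [0.5561, 0.1839, 0.0244]
tool_rot: [2.34, 2.095, 0.005]
force: [-7.1, 0.9, 14.2]
finger_gap: 0.406
gripper_force: 43.6
-10.589489310170157 -0.03880212856132914 [0.55614684 0.18391523 0.02442167]
```

```bash

python3 -m pendant '[[[3,0,0],0,0],[[6,0,0],0,0],[[9,0,0],0,0],[[11,0,0],0,0],[[13,0,0],0,0]]'
python3 -m pendant '[[[1,0,0],0,0],[[2,0,0],0,0],[[3,0,0],0,0],[[3,0,0],0,0]]'
python3 - <<'E'
from h import *
o=status.get_obs();print((o["position"][:2]-CO)@CX*1000,(o["position"][:2]-CO)@CY*1000+66,o["position"])
E
```

```text
time: 21.1
position: [0.5588, 0.1953, 0.0228]
tool_rot: [2.339, 2.092, 0.005]
force: [-0.3, 0.3, -0.5]
finger_gap: 0.407
gripper_force: 42.0
time: 21.6
position: [0.5585, 0.1976, 0.0221]
tool_rot: [2.339, 2.093, 0.001]
force: [-0.1, -5.7, 6.4]
finger_gap: 0.405
gripper_force: 42.8
3.3143648209995833 -0.8067416834770427 [0.55845985 0.19764683 0.02206115]
```

```bash

python3 -m pendant '[[[1.5,0,0],0,0],[[2,0,1],0,0],[[2,0,1],0,0],[[2,0,1],0,0]]'
python3 - <<'E'
from h import *
m,im=grab("wrist","pics/w11.png",(150,100,410,330),2.5)
o=status.get_obs();print((o["position"][:2]-CO)@CX*1000,(o["position"][:2]-CO)@CY*1000+66,o["position"])
p=o["position"];R=Ro.from_rotvec(o["tool_rot"]).as_matrix()
q=seg(im,(5,120,100),(22,255,255),(230,280,340,419))[0]; d=(rect(m,q,.0325)[1]-CO)*1000; print("plug",d@CX,d@CY+66)
E
```

```text
time: 22.1
position: [0.5585, 0.1977, 0.0218]
tool_rot: [2.337, 2.091, -0.003]
force: [-3.0, -10.6, 12.3]
finger_gap: 0.406
gripper_force: 43.2
3.427587799508406 -0.8141496225522644 [0.55847983 0.19775852 0.02180383]
plug -26.267584604459643 -0.23884928190609855
```

```bash

python3 -m pendant '[[[-2,0,-1.5],0,0],[[-3,0,-1.5],0,0],[[-3,0,-1.5],0,52],[[-3,0,-1.5],0,52],[[-3,0,-1.5],0,52]]'
python3 -m pendant '[[[0,0,-40],0,52],[[-20,-30,-90],0,55],[[-60,-60,-130],0,55],[[-90,-60,-160],0,55],[[-90,-60,-160],0,55]]'
python3 -m pendant '[[[0,0,0],0,55],[[0,0,0],0,55]]' >/dev/null
python3 - <<'E'
from h import *
m,im=grab("wrist","pics/w12.png")
for n,x0 in (("A",0),("B",-66)):
    u,v=proj(m,[[*car(-27,x0),.0325]])[0].astype(int); q=seg(im,(5,120,100),(22,255,255),(u-22,v-14,u+22,v+14))[0]
    r,c=rect(m,q,.0325); d=(c-CO)*1000; print(n,"plug",d@CX,d@CY-x0,r[1:])
r=seg(im,(165,120,80),(180,255,255)); print("knob",rect(m,r[0],.076)[0],car(-86,0))
print(status.get_obs()["position"])
E
```

```text
time: 22.78
position: [0.5563, 0.1982, 0.02]
tool_rot: [-2.339, -2.095, 0.002]
force: [1.0, -0.0, 0.3]
finger_gap: 0.517
gripper_force: 0.0
time: 23.4
position: [0.4888, 0.1141, 0.1844]
tool_rot: [2.34, 2.09, 0.009]
force: [0.3, 0.7, -0.4]
finger_gap: 0.551
gripper_force: 0.0
A plug -25.35043642408528 -0.32412134732798514 ((8.021727561950684, 19.169288635253906), 83.70391082763672)
B plug -26.292440255730412 1.9870832241842749 ((7.1636552810668945, 19.41541290283203), 84.10995483398438)
knob ((482.98321533203125, 127.587646484375), (19.641357421875, 13.323805809020996), 83.78684997558594) [0.48211367 0.11633596]
[0.48685221 0.11569515 0.17899302]
```

View pics/w12.png

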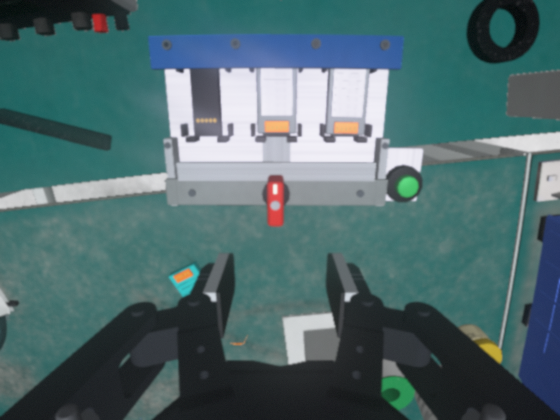

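```bash
python3 - <<'E'
from h import *
for n in ("scene","side"):
    im=cv2.imread(f"pics/{n}0.png"); m=camera_model(n)
    for q in seg(im,(5,110,100),(24,255,255))[:14]:
        v,u=np.nonzero(q)
        if len(u)>5: print(n,len(u),int(u.mean()),int(v.mean()),unproj(m,[(u.mean(),v.mean())],.0125)[0,:2].round(2))
o=status.get_obs();R=Ro.from_rotvec(o["tool_rot"]).as_matrix()
print(delta([*car(-86,0),.05]),delta([.4824,.1165,.05]),np.degrees(np.arctan2(R[1,0],R[0,0])))
E
```

```text
scene 570 404 398 [ 0.27 -0.46]
scene 110 102 114 [0.5  0.65]
scene 105 132 90 [0.65 0.67]
scene 85 84 124 [0.44 0.66]
scene 80 3 177 [0.17 0.67]
scene 69 337 386 [ 0.22 -0.35]
scene 50 462 344 [ 0.43 -0.52]
scene 27 547 0 [ 2.27 -0.35]
scene 27 231 240 [0.36 0.02]
scene 26 282 196 [ 0.54 -0.  ]
side 756 191 344 [ 0.27 -0.5 ]
side 285 270 353 [ 0.44 -0.52]
side 249 12 370 [-0.08 -0.56]
side 168 288 352 [ 0.48 -0.52]
side 60 182 291 [ 0.22 -0.35]
side 27 555 378 [ 1.02 -0.58]
side 20 477 341 [ 0.9  -0.49]
side 10 325 214 [ 0.62 -0.01]
side 9 246 207 [0.36 0.03]
side 8 505 382 [ 0.92 -0.59]
[  0.2  -4.3 129. ] [  0.4  -4.  129. ] 83.72186003859831
```

```bash

python3 -m pendant '[[[0,-4,50],0,55],[[0,-4,100],0,55],[[0,-4,125],0,55],[[0,-4,129],0,55],[[0,-4,129],0,0]]' 60
python3 -m pendant '[[[0,0,0],0,0],[[0,0,0],0,0],[[0,0,0],0,0],[[0,0,0],0,0]]'
python3 -m pendant '[[[7,0,0],0,0],[[14,0,0],0,0],[[21,0,0],0,0],[[27,0,0],0,0],[[31,0,0],0,0]]'
python3 -m pendant '[[[1,0,0],0,0],[[2,0,0],0,0],[[2,0,0],0,0]]'
python3 - <<'E'
from h import *
o=status.get_obs();R=Ro.from_rotvec(o["tool_rot"]).as_matrix()
print((o["position"][:2]-CO)@CX*1000,(o["position"][:2]-CO)@CY*1000,o["force"],np.degrees(np.arctan2(R[1,0],R[0,0])))
E
```

```text
time: 24.32
position: [0.4839, 0.1158, 0.0522]
tool_rot: [-2.34, -2.096, -0.0]
force: [0.5, -0.2, 0.1]
finger_gap: 0.355
gripper_force: 0.0
time: 24.82
position: [0.4822, 0.1161, 0.0536]
tool_rot: [-2.339, -2.094, 0.002]
force: [-7.4, 1.1, 4.1]
finger_gap: 0.152
gripper_force: 60.1
time: 25.45
position: [0.4856, 0.1461, 0.0536]
tool_rot: [-2.34, -2.095, 0.005]
force: [-7.4, -8.7, 5.2]
finger_gap: 0.147
gripper_force: 60.1
time: 25.82
position: [0.4856, 0.146, 0.0536]
tool_rot: [2.34, 2.094, -0.01]
force: [-7.2, -7.9, 5.6]
finger_gap: 0.152
gripper_force: 60.3
-56.09519057425481 -0.1458185223054383 [-7.16925925 -7.8786968   5.56227306] 83.66593189330806
```

```bash

python3 -m pendant '[[[0,0,0],10,0],[[0,0,0],20,0],[[0,0,0],30,0],[[0,0,0],40,0],[[0,0,0],45,0]]'
python3 -m pendant '[[[0,0,0],10,0],[[0,0,0],20,0],[[0,0,0],30,0],[[0,0,0],38,0],[[0,0,0],42,0]]'
python3 -m pendant '[[[0,0,0],1,0],[[0,0,0],1,0]]'
python3 - <<'E'
from h import *
o=status.get_obs();R=Ro.from_rotvec(o["tool_rot"]).as_matrix()
print((o["position"][:2]-CO)@CX*1000,(o["position"][:2]-CO)@CY*1000,o["torque"],np.degrees(np.arctan2(R[1,0],R[0,0])))
E
```

```text
time: 26.45
position: [0.4857, 0.146, 0.0536]
tool_rot: [2.963, 1.034, -0.008]
force: [-8.0, -6.9, 5.6]
finger_gap: 0.149
gripper_force: 60.3
time: 27.08
position: [0.4857, 0.1459, 0.0536]
tool_rot: [3.135, -0.095, -0.005]
force: [-7.9, -7.3, 6.0]
finger_gap: 0.15
gripper_force: 60.8
time: 27.32
position: [0.4857, 0.1459, 0.0536]
tool_rot: [3.134, -0.115, -0.005]
force: [-7.3, -6.8, 5.8]
finger_gap: 0.149
gripper_force: 61.2
-56.20874218771484 -0.26074654260802227 [-1.1405934   1.19342843  0.76991922] -4.200235374782677
```

```bash

python3 -m pendant '[[[0,0,0],-1.5,0],[[0,0,0],-1.5,40],[[0,0,0],-1.5,55],[[0,0,-35],-1.5,55],[[0,0,-70],-1.5,40]]'
python3 -m pendant '[[[40,10,0],0,0],[[85,20,0],0,0],[[127,31,0],0,0],[[127,31,0],0,0],[[127,31,0],0,0]]'
python3 - <<'E'
from h import *
m,im=grab("wrist","pics/w13.png")
print(delta([.6105,.1058,.031]),status.get_obs()["position"])
r=seg(im,(165,120,80),(180,255,255)); print("knob",rect(m,r[0],.076)[0] if r else 0)
E
```

```text
time: 27.95
position: [0.4874, 0.1485, 0.123]
tool_rot: [-3.14, 0.078, -0.0]
force: [1.2, 0.6, 0.1]
finger_gap: 0.397
gripper_force: 0.0
time: 28.58
position: [0.6123, 0.1113, 0.122]
tool_rot: [-3.14, 0.078, 0.001]
force: [-0.6, 0.7, -0.3]
finger_gap: -0.003
gripper_force: 0.0
[-1.2  5.8 91.2] [0.61195715 0.1114815  0.1221781 ]
knob ((627.1390380859375, 264.70733642578125), (0.45413628220558167, 1.1605587005615234), 35.9236946105957)
```

```bash

python3 -m pendant '[[[-1,5.8,45],0,0],[[-1,5.8,80],0,0],[[-1,5.8,88],0,0],[[-1,5.8,92],0,0],[[-1,5.8,95],0,0]]'
python3 -m pendant '[[[0,0,1.5],0,0],[[0,0,2.5],0,0],[[0,0,2.5],0,0]]'
```

```text
time: 29.25
position: [0.6122, 0.1057, 0.0293]
tool_rot: [-3.14, 0.077, -0.005]
force: [-2.4, 0.1, 2.7]
finger_gap: 0.003
gripper_force: 1.3
time: 29.62
position: [0.6122, 0.1057, 0.0261]
tool_rot: [-3.14, 0.078, -0.004]
force: [-2.4, 0.4, 6.9]
finger_gap: 0.0
gripper_force: 2.9
```

```bash

python3 -m pendant '[[[0,0,2],0,0],[[0,0,3],0,0],[[0,0,3],0,0],[[0,0,3],0,0],[[0,0,3],0,0]]'
python3 -m pendant '[[[0,0,0],0,0],[[0,0,0],0,0],[[0,0,0],0,0],[[0,0,0],0,0],[[0,0,0],0,0]]'
python3 -m pendant '[[[0,0,0],0,0],[[0,0,-40],0,0],[[0,0,-100],0,30],[[-40,-10,-120],0,55],[[-60,-10,-120],0,55]]'
python3 - <<'E'
from h import *
print(delta([.4857,.1459,.12]))
E
```

```text
time: 30.25
position: [0.6123, 0.1057, 0.0259]
tool_rot: [-3.14, 0.078, -0.005]
force: [-6.1, -0.0, 16.0]
finger_gap: -0.0
gripper_force: 8.1
time: 30.88
position: [0.6123, 0.1057, 0.0259]
tool_rot: [-3.14, 0.078, -0.005]
force: [-7.1, 0.4, 16.8]
finger_gap: -0.002
gripper_force: 8.1
time: 31.5
position: [0.5526, 0.1187, 0.1448]
tool_rot: [-3.14, 0.077, -0.01]
force: [0.2, 0.2, -1.5]
finger_gap: 0.548
gripper_force: 0.0
[-68.3 -23.8  24.3]
```

```bash

python3 -m pendant '[[[-35,-12,0],0,55],[[-68,-24,0],0,55],[[-68,-24,0],0,55],[[-68,-24,0],0,55],[[-68,-24,0],0,55]]' >/dev/null
python3 - <<'E'
from h import *
m,im=grab("wrist","pics/w14.png")
r=seg(im,(165,120,80),(180,255,255)); print("knob",rect(m,r[0],.076)[0],r[0].sum())
print(delta([.4857,.1459,.052]),status.get_obs()["position"])
E
```

```text
knob ((486.74609375, 146.16171264648438), (12.885043144226074, 37.59556198120117), 87.11673736572266) 586
[-0.3 -0.8 89.4] [0.48594464 0.14512346 0.14140507]
```

View pics/w14.png

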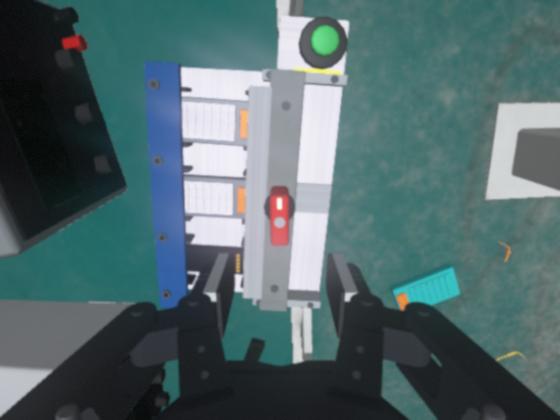

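The two modules sit under the lip and the toe at (212,122) and (212,197), and the wing is across at (279,215). The knob is locked and the bar is home. I'm gripping the knob to free it and draw the bar back.

```bash

python3 -m pendant '[[[0,-0.8,40],0,55],[[0,-0.8,75],0,55],[[0,-0.8,89],0,55],[[0,-0.8,89],0,55],[[0,-0.8,89],0,0]]' 60 >/dev/null
python3 -m pendant '[[[0,0,0],0,0],[[0,0,0],0,0],[[0,0,0],0,0],[[0,0,0],0,0]]'
python3 -m pendant '[[[0,0,0],-10,0],[[0,0,0],-20,0],[[0,0,0],-30,0],[[0,0,0],-40,0],[[0,0,0],-45,0]]' >/dev/null
python3 -m pendant '[[[0,0,0],-10,0],[[0,0,0],-20,0],[[0,0,0],-30,0],[[0,0,0],-39,0],[[0,0,0],-42,0]]'
python3 -m pendant '[[[0,0,0],0,0],[[0,0,0],0,0]]' >/dev/null
python3 - <<'E'
from h import *
o=status.get_obs();R=Ro.from_rotvec(o["tool_rot"]).as_matrix()
print((o["position"][:2]-CO)@CX*1000,(o["position"][:2]-CO)@CY*1000,o["torque"],np.degrees(np.arctan2(R[1,0],R[0,0])))
E
```

```text
time: 33.3
position: [0.4865, 0.1458, 0.0545]
tool_rot: [3.14, -0.077, 0.006]
force: [-1.3, -3.3, 5.7]
finger_gap: 0.145
gripper_force: 59.6
time: 34.55
position: [0.4855, 0.1468, 0.0545]
tool_rot: [2.33, 2.107, 0.003]
force: [-3.1, -0.8, 6.9]
finger_gap: 0.147
gripper_force: 59.8
-55.33724847761448 0.016578348528373907 [-0.11397787  0.56233454 -0.23606311] 84.1047682883412
```

```bash

python3 -m pendant '[[[-8,0,0],0,0],[[-16,0,0],0,0],[[-23,0,0],0,0],[[-29,0,0],0,0],[[-33,0,0],0,0]]' >/dev/null
python3 -m pendant '[[[-1,0,0],0,0],[[-1,0,0],0,0],[[-1,0,0],0,0]]' 
python3 - <<'E'
from h import *
o=status.get_obs();R=Ro.from_rotvec(o["tool_rot"]).as_matrix()
print((o["position"][:2]-CO)@CX*1000,(o["position"][:2]-CO)@CY*1000,o["torque"],np.degrees(np.arctan2(R[1,0],R[0,0])))
E
```

```text
time: 35.8
position: [0.4822, 0.1168, 0.0545]
tool_rot: [-2.328, -2.101, -0.012]
force: [-1.9, 9.2, 7.3]
finger_gap: 0.148
gripper_force: 59.6
-85.54943186285766 0.006433779062055482 [ 1.53095261  0.46207596 -0.2730215 ] 84.1192356875782
```

Now I'm at the stop with 9 N. I'll release, lift and look.

```bash

python3 -m pendant '[[[1,0,0],0,0],[[1,0,0],0,50],[[1,0,0],0,60],[[1,0,0],0,60],[[1,0,-40],0,60]]' >/dev/null
python3 -m pendant '[[[0,0,-50],0,60],[[0,0,-90],0,60],[[0,0,-100],0,60],[[0,0,-100],0,60],[[0,0,-100],0,60]]'
python3 - <<'E'
from h import *
m,im=grab("wrist","pics/w15.png")
for n,x0 in (("A",0),("B",-66)):
    u,v=proj(m,[[*car(-27,x0),.0325]])[0].astype(int); q=seg(im,(5,120,100),(22,255,255),(u-22,v-14,u+22,v+14))[0]
    r,c=rect(m,q,.0325); d=(c-CO)*1000; print(n,"plug",d@CX,d@CY-x0,r[1:])
k=seg(im,(165,80,60),(180,255,255)); print("knob",rect(m,k[0],.076)[0],car(-86,0))
E
```

```text
time: 37.05
position: [0.4807, 0.1133, 0.1901]
tool_rot: [-2.33, -2.104, 0.005]
force: [0.7, 0.2, -0.2]
finger_gap: 0.596
gripper_force: 0.0
A plug -25.12043333748909 0.0015224152561201763 ((8.271848678588867, 18.89279556274414), 84.17273712158203)
B plug -26.449229923901978 1.4380969359172155 ((7.3915252685546875, 19.127086639404297), 84.59288024902344)
knob ((482.7394104003906, 126.15215301513672), (28.264999389648438, 13.85659122467041), 84.2009048461914) [0.48211367 0.11633596]
```

View pics/w15.png

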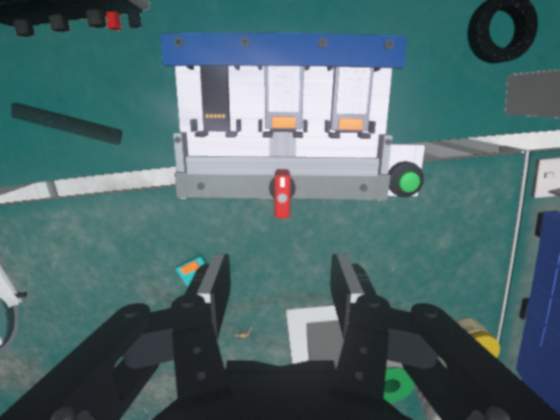

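Both modules are seated, at (285,95) and (351,95). The bar is back, the knob is free, the button is up and the robot is clear. I'm handing in.

```bash
python3 -c "
from plant import manip; print(manip.finish_job())"
```

```text
the job is handed in; nothing more can be done
None
```

I handed the job in after 37 s of robot time and completed every step in order, but the hand-in call returned no verdict: the two modules present are seated in nests 2 and 3, the bar is drawn fully back, the knob is free and the button is up.

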